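Reset the bench suction unit under its push-latch flap

ROBOT

A 6-joint arm with a two-finger parallel gripper is mounted at the origin on the work surface. World frame = base frame: x ahead of the robot, y to its left, z up, the work surface at z = 0. Lengths are in m, angles in degrees, forces in N, time in s.
With the tool pointing down it reaches from about 0.375 to 0.9 m from the base axis. Payload 3.1 kg.
Tool frame: the origin (TCP) lies on the centre line of the jaws, within the pads' length; the fingertips stand 25 mm ahead of it and the grasp point (between the pads) lies 6 mm ahead of it; z points along the fingers, y is the line along which they close (so a half turn about z gives the same grasp; the last joint's range is limited). The gripper opens to 87 mm and grips with 3 to 60 N. Pads are 19 mm wide; open, the fingers measure 117 mm over their backs; the gripper's body (75 mm by 190 mm) begins 51 mm behind the grasp point.
Start: joints at [59.96, 30.224, 82.088, -0, 67.689, -10.227], TCP at [0.212, 0.588, 0.248] pointing down, gripper open.
Joint ranges: [-176.69, 176.69], [-43.24, 126.21], [12.49, 139.97], [-82, 262], [0, 151.66], [-163.58, 163.58]. Speed limits (degrees/s): [159.86, 159.86, 180, 180, 180, 180].

INTERFACE

Orientations are given as a 3x3 rotation matrix whose columns are the frame's x, y, z axes.
In Python, from rig import bot, cams, models gives the robot as it stands. The module is installed in compiled form; this text tells all that it offers.
- The arm moves only by the shell command python3 -m handwheel 'ROWS' [OPENING]. ROWS is JSON, a list of rows, each a list of 6 numbers: the shift along the world's x, y, z each as a share of 1 m, from -1 to 1, then the turn, a rotation vector about the world's x, y, z each as a share of 2 rad, from -1 to 1. In form: [[dx, dy, dz, wx, wy, wz], ...]. A call has exactly 8 rows; each row is the pose to reach, as a shift and turn from the pose commanded when the call began; what a row does not reach only later rows make up. A row lasts 1/12 s, in which the tool goes at most 41.7 mm and 7.16 degrees, less where a joint would pass 70% of its speed; a pose out of reach is approached as far as the arm can. A call with a number of a shift or a turn outside -1 to 1 is refused whole. A call with a gripper value outside its range is refused whole. OPENING is the opening, from -1 (shut) to 1 (fully open), so that 0 is half open, set as the call begins (- or left out, the last holds). The fingers move at their own pace and stop on an object; the grip force is fixed at half the most. Time passes only in rows, so rows that repeat a pose let the fingers close, or fill a call up. It gives the time, the measured TCP pose, the force, the opening and the grip force at its end, in the units of the state.
- bot.read_state(): the state, without advancing time (a new reading comes with each control period).
- cams.capture(name): name is "scene" or "top"; returns (picture, depth): 480x640x3 uint8, blue, green, red; 480x640 float32, m along the optical axis (not along the pixel's ray), 0 where there is no reading.
- cams.calibration(name): a dict with "mtx" (3x3 intrinsics, pixels), "dist_coeffs" ([k1, k2, p1, p2, k3] as OpenCV has them; the pictures are not rectified), "R" (3x3) and "t" (3): a world point X has camera coordinates R X + t. Camera axes: x right, y down, z forward; pixel columns grow to the right and rows downward; lengths in m; the calibration is good to about 2 mm. A picture is of the moment at which its call begins. calibration takes no time and is no camera call.
- bot.hand_in(): hands the job in; it is judged then, once.
Trained networks look in the newest picture that a camera, given by its name, has taken for a name from the list of things; names that differ only in an ending like _2 or _b are one class to them, and where a whole thing is asked for, a point or a joint stands for the part that bears it (a point fixed in the world has none). Each returns a list of dicts, best first, with "conf" (0 to 1); they miss things now and then, are a little off and sometimes report something else, mostly with a low value. They report only what shows in the picture. A call takes as long as a camera call.
- models.spot_in(query, camera): "position" ([column, row] in pixels, amid what is visible of it).
- models.tip_of(query, camera): "position" ([column, row] in pixels: a listed point, or the origin of a listed thing).
The state is a dict: "time_s": time; "joint_positions": joint angles; "qvel": joint speeds; "tau": joint torques, N m; "position": TCP position; "tcp_rot": TCP orientation; "force": force on the tool from outside, world axes, zero at the start; "moment": the same for the moment, N m; "opening": opening from 0.0 (shut) to 1.0 (fully open); "grasp_force": force on a finger pad.
Only numpy, scipy, OpenCV 4.12 (cv2) and the standard library are available. Lean on these libraries where they do the work, as an engineer would, in place of code of your own. Each camera call takes 0.05 s, during which the arm holds its last target. There are 200 camera calls.

TASK

The bench suction has tripped: press the blue flap on top of the white control unit at its yellow patch so that it pops fully open, press the red reset button inside right down and let it come up again, then push the flap shut and press it home so that it stays latched. Do not press the green button, do not pick anything up, and leave everything else on the bench where it stands. Finish with the hand clear.

Things in the scene. Friction and masses are not known exactly. Their poses are not given: they have to be found in the camera images.
- unit: The suction control unit: a white box with a blue foot band, 240 (x) x 200 (y) x 80 mm tall, fixed. Origin: centre of its underside. In its top, under the flap, is a recess 134 (x) x 104 (y) mm, centred, 40 mm deep. A black latch block (46 x 23 mm, its top 16 mm below the unit's top) stands in the recess at the middle of the -y wall.
- flap_hinge (a point): Middle of the flap's hinge line, on the unit, level with its top (80 mm above the bench), 50 mm to the +y side of the unit's centre. Axes are the unit's: x runs along the hinge line, y points away from the flap (from its free edge towards the hinge and on beyond it), z up.
- flap_press (a point): The spot to press: middle of the yellow patch on the flap's outer face, 28 mm from its free edge, 72 mm from the hinge. It moves with the flap (z out of the outer face). Pressed down here about 7 mm, to its stop (about 4 N from latched), and let go, the latched flap springs open in 2 to 3 s, damped, so get out of its way.
- flap (a joint): Blue flap, 130 mm along the hinge, 100 mm from hinge to free edge, 6 mm thick. Angle in rad: 0 latched, flush; 1.75 fully open, leaning back 10 degrees beyond upright; -0.095 pressed to its stop. To shut it, push it round from behind by its outer face, press the yellow patch down to the stop (about 6 N), let go: it stays at 0. A shallower press does not work the latch; one more press reopens it.
- red_button (a joint): The red reset button's travel in m: 0 up, 0.006 fully down (5 N); it springs back.
- red_button_top (a point): Centre of the red button's top, 20 mm across, 22 mm above the recess floor, i.e. 18 mm below the unit's top; pressed straight down. Red and green stand 60 mm apart along the hinge direction, in either order, about 50 mm from the hinge line.
- green_button (a joint): The green button's travel in m, like the red one's. Not to be pressed.
- green_button_top (a point): Centre of the green button's top; same size and height as the red one.
- plaster_model: A cream dental arch model on a base 66 x 64 mm, 27 mm tall, loose on the bench. Origin at the centre of its underside. A bystander.
- wax_jar: A jar with a red cap, 54 mm across, 60 mm tall, loose. Origin at the centre of its underside. A bystander.
- liquid_bottle: A bottle with a blue cap, 48 mm across, 115 mm tall, loose. Origin at the centre of its underside. A bystander.
- bur_block: A grey block 75 x 45 x 22 mm with upright burs, 51 mm tall in all, loose. Origin at the centre of its underside. A bystander.
- mixing_bowl: A green mixing bowl, 96 mm across, 50 mm tall, loose. Origin at the centre of its underside. A bystander.
- brush: A hand brush lying on the bench, loose, about 0.2 m long. A bystander.
- polish_can: A can, 60 mm across, 70 mm tall, loose. Origin at the centre of its underside. A bystander.

How it is judged:
By the outcome, as a careful person would: the job done as asked, in the order asked, and still so for the second after the job is handed in, with the robot touching nothing.
It also fails if it takes over 56 s, if anything falls off the work surface, if the arm or the gripper's body presses on something with over 40 N, if the wrist force passes 120 N, or if a joint passes its speed limit or range.

## Working session

There is one attempt and no reset: what is moved stays moved. The work goes in short steps, Python scripts to look and compute and a shell command to move; the robot and the scene stay as the last step left them, time stands still between calls to the robot, and variables do not carry over. Pictures are saved under pics/ and viewed, at most 10 in all, crops included, and the job is handed in when it is done.

```bash
mkdir -p pics; cat > h.py <<'E'
import numpy as np, cv2
from rig import bot, cams, models
def ray(c,p):
    k=cams.calibration(c); R=np.array(k["R"]);t=np.array(k["t"])
    u=cv2.undistortPoints(np.array([[p]],float),np.array(k["mtx"]),np.array(k["dist_coeffs"]))[0,0]
    return -R.T@t, R.T@np.array([u[0],u[1],1.])
def at_z(c,p,z):
    o,d=ray(c,p); return o+d*(z-o[2])/d[2]
def at_d(c,p,dep):
    o,d=ray(c,p); q=dep[int(round(p[1])),int(round(p[0]))]; return o+d*q
def tri(pa,pb):
    o1,d1=ray("scene",pa);o2,d2=ray("top",pb)
    s=np.linalg.lstsq(np.c_[d1,-d2],o2-o1,rcond=None)[0]
    a=o1+s[0]*d1;b=o2+s[1]*d2
    return (a+b)/2,np.linalg.norm(a-b)
E
python3 - <<'E'
from h import *
np.set_printoptions(precision=4,suppress=True)
s=bot.read_state(); print(s["position"],s["tcp_rot"],s["force"])
for c in("scene","top"):
    im,d=cams.capture(c); cv2.imwrite(f"pics/{c}0.png",im); np.save(f"{c}0.npy",d)
    for q in("unit","flap_hinge","flap_press"):
        for r in models.tip_of(q,c)[:2]:
            print(c,q,r, at_d(c,r["position"],d))
E
```

```text
[0.2115 0.5874 0.2466] [[-0.9408  0.3389 -0.0011]
 [ 0.3389  0.9408 -0.0019]
 [ 0.0004 -0.0021 -1.    ]] [-0.0881  0.541   0.2036]
scene unit {'position': [313.0, 272.1], 'conf': 0.6} [ 0.6375 -0.0554  0.0837]
scene flap_hinge {'position': [330.7, 247.1], 'conf': 0.81} [0.5886 0.0015 0.0844]
scene flap_press {'position': [297.6, 256.6], 'conf': 0.67} [ 0.5878 -0.0739  0.082 ]
scene flap_press {'position': [470.8, 198.8], 'conf': 0.27} [0.5284 0.3958 0.0365]
top unit {'position': [344.9, 222.3], 'conf': 0.61} [ 0.568  -0.049   0.0845]
top unit {'position': [401.2, 236.7], 'conf': 0.42} [ 0.5238 -0.2051  0.0849]
top flap_hinge {'position': [322.2, 221.1], 'conf': 0.91} [0.5746 0.0151 0.0759]
top flap_press {'position': [349.5, 217.3], 'conf': 0.89} [ 0.5823 -0.0623  0.0837]
```

View pics/scene0.png

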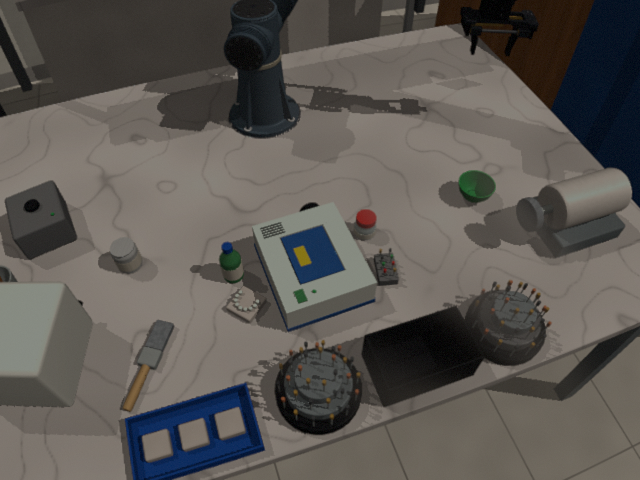

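View pics/top0.png

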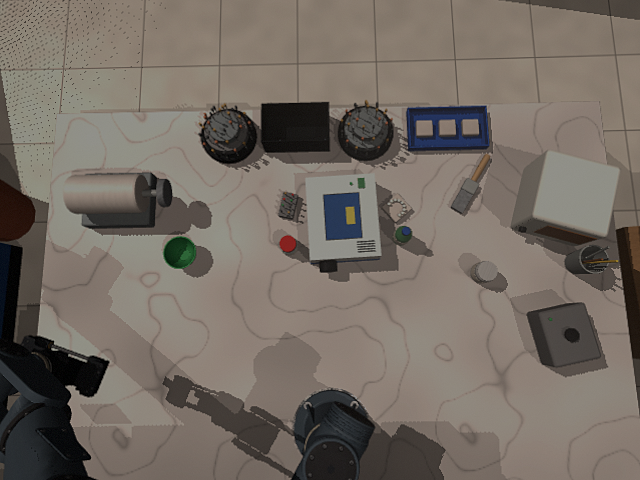

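The scene view is from the robot's far side. The unit's flap is at (312,253) with its yellow patch at (302,256). In the top view (+x up, +y left) the flap is at (343,216) and the patch at (350,215), so the hinge is on the world +y side. The arm is parked clear at left. Next I segment the colours to get accurate positions.

```bash
python3 - <<'E'
from h import *
np.set_printoptions(precision=4,suppress=True)
P={}
for c,box in(("scene",(270,215,350,290)),("top",(315,185,370,245))):
    im=cv2.imread(f"pics/{c}0.png"); hsv=cv2.cvtColor(im,cv2.COLOR_BGR2HSV)
    m=np.zeros(im.shape[:2],np.uint8); x0,y0,x1,y1=box; m[y0:y1,x0:x1]=255
    Y=cv2.inRange(hsv,(18,100,80),(35,255,255))&m
    B=cv2.inRange(hsv,(100,120,40),(125,255,255))&m
    mm=cv2.moments(Y,True); P[c]=(mm["m10"]/mm["m00"],mm["m01"]/mm["m00"]); print(c,"yellow",P[c],mm["m00"],at_z(c,P[c],.08))
    ct=max(cv2.findContours(B,cv2.RETR_EXTERNAL,cv2.CHAIN_APPROX_NONE)[0],key=cv2.contourArea)
    w=np.array([at_z(c,p[0],.08)[:2] for p in ct])
    r=cv2.minAreaRect((w*1000).astype(np.float32)); print(r, cv2.boxPoints(r))
print(tri(P["scene"],P["top"]))
E
```

```text
scene yellow (301.87142857142857, 255.54285714285714) 210.0 [ 0.5868 -0.064   0.08  ]
((587.3994750976562, -42.8045654296875), (128.70355224609375, 98.5074691772461), 2.3666083812713623) [[521.0687   3.7499]
 [525.1365 -94.6736]
 [653.7302 -89.359 ]
 [649.6625   9.0645]]
top yellow (350.0, 215.0) 143.0 [ 0.5898 -0.064   0.08  ]
((588.3370361328125, -41.84370422363281), (128.34730529785156, 98.76797485351562), 2.6351025104522705) [[521.9608   4.5377]
 [526.5017 -94.1259]
 [654.7133 -88.2251]
 [650.1724  10.4385]]
(array([ 0.589 , -0.0642,  0.0831]), np.float64(0.0006706696929837026))
```

```bash
python3 -m handwheel '[[0.02,-0.035,0,0,0,-0.03],[0.04,-0.07,0,0,0,-0.06],[0.06,-0.105,0,0,0,-0.09],[0.08,-0.14,0,0,0,-0.13],[0.1,-0.175,0,0,0,-0.165],[0.12,-0.21,0,0,0,-0.2],[0.14,-0.245,0,0,0,-0.235],[0.16,-0.28,0,0,0,-0.27]]' -1 && python3 -m handwheel '[[0.02,-0.035,0,0,0,-0.03],[0.04,-0.07,0,0,0,-0.06],[0.06,-0.105,0,0,0,-0.09],[0.08,-0.14,0,0,0,-0.13],[0.1,-0.175,0,0,0,-0.165],[0.12,-0.21,0,0,0,-0.2],[0.14,-0.245,0,0,0,-0.235],[0.16,-0.28,0,0,0,-0.27]]'
```

```text
time_s: 1.07
position: [0.3725, 0.3064, 0.2479]
tcp_rot: [[-0.63, 0.776, 0.001], [0.776, 0.63, 0.0], [-0.0, 0.001, -1.0]]
force: [0.6, 0.2, 0.7]
opening: 0.478
grasp_force: 0.0
time_s: 1.73
position: [0.5326, 0.026, 0.2478]
tcp_rot: [[-0.141, 0.99, 0.001], [0.99, 0.141, 0.0], [-0.0, 0.001, -1.0]]
force: [0.5, -0.7, 1.0]
opening: 0.006
grasp_force: 0.0
```

```bash
python3 -m handwheel '[[0.018,-0.03,0,0,0,-0.016],[0.036,-0.06,0,0,0,-0.032],[0.056,-0.09,0,0,0,-0.049],[0.056,-0.09,-0.03,0,0,-0.049],[0.056,-0.09,-0.06,0,0,-0.049],[0.056,-0.09,-0.09,0,0,-0.049],[0.056,-0.09,-0.12,0,0,-0.049],[0.056,-0.09,-0.12,0,0,-0.049]]'
```

```text
time_s: 2.4
position: [0.5838, -0.0612, 0.122]
tcp_rot: [[-0.046, 0.999, -0.012], [0.999, 0.046, 0.003], [0.004, -0.011, -1.0]]
force: [-1.4, 0.9, -1.7]
opening: 0.006
grasp_force: 0.0
```

```bash
python3 - <<'E'
from h import *
im,d=cams.capture("scene"); cv2.imwrite("pics/s1.png",cv2.resize(im[170:340,200:430],None,fx=3,fy=3))
s=bot.read_state();print(s["position"],s["force"])
E
```

```text
[ 0.58547997 -0.0614442   0.12475929] [ 0.4369103  -0.1845028   1.34170913]
```

View pics/s1.png

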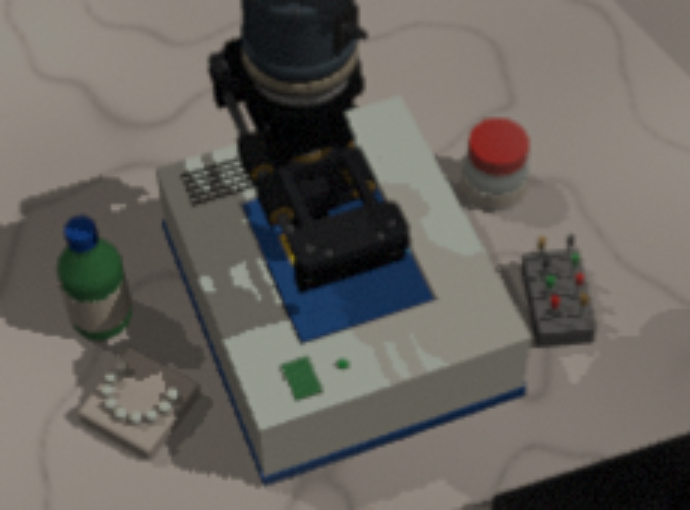

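The closed fingers are over the yellow patch, with the neighbouring items clear. Pressing in steps.

```bash
python3 -m handwheel '[[0.002,-0.003,-0.01,0,0,0],[0.002,-0.003,-0.017,0,0,0],[0.002,-0.003,-0.02,0,0,0],[0.002,-0.003,-0.022,0,0,0],[0.002,-0.003,-0.024,0,0,0],[0.002,-0.003,-0.025,0,0,0],[0.002,-0.003,-0.026,0,0,0],[0.002,-0.003,-0.026,0,0,0]]'
```

```text
time_s: 3.12
position: [0.5903, -0.0651, 0.1022]
tcp_rot: [[-0.047, 0.999, 0.002], [0.999, 0.047, -0.0], [-0.0, 0.002, -1.0]]
force: [0.5, -0.1, 3.8]
opening: 0.005
grasp_force: 1.9
```

```bash
python3 -m handwheel '[[0,0,-0.001,0,0,0],[0,0,-0.002,0,0,0],[0,0,-0.003,0,0,0],[0,0,-0.004,0,0,0],[0,0,-0.005,0,0,0],[0,0,-0.005,0,0,0],[0,0,-0.005,0,0,0],[0,0,-0.005,0,0,0]]'
```

```text
time_s: 3.78
position: [0.5904, -0.0649, 0.0989]
tcp_rot: [[-0.047, 0.999, 0.002], [0.999, 0.047, -0.0], [-0.0, 0.002, -1.0]]
force: [-3.1, 0.6, 16.8]
opening: 0.003
grasp_force: 8.6
```

```bash
python3 -m handwheel '[[0,0,0.04,0,0,0],[0,0,0.08,0,0,0],[0,0,0.12,0,0,0],[0,0,0.16,0,0,0],[0,-0.03,0.19,0,0,0],[0,-0.07,0.19,0,0,0],[0,-0.11,0.19,0,0,0],[0,-0.15,0.19,0,0,0]]' && python3 -m handwheel '[[0,0,0,0,0,0],[0,0,0,0,0,0],[0,0,0,0,0,0],[0,0,0,0,0,0],[0,0,0,0,0,0],[0,0,0,0,0,0],[0,0,0,0,0,0],[0,0,0,0,0,0]]' && python3 -m handwheel '[[0,0,0,0,0,0],[0,0,0,0,0,0],[0,0,0,0,0,0],[0,0,0,0,0,0],[0,0,0,0,0,0],[0,0,0,0,0,0],[0,0,0,0,0,0],[0,0,0,0,0,0]]' && python3 -m handwheel '[[0,0,0,0,0,0],[0,0,0,0,0,0],[0,0,0,0,0,0],[0,0,0,0,0,0],[0,0,0,0,0,0],[0,0,0,0,0,0],[0,0,0,0,0,0],[0,0,0,0,0,0]]'
python3 - <<'E'
from h import *
np.set_printoptions(precision=4,suppress=True)
a=[]
for c in("scene","top"):
    im,d=cams.capture(c); a.append(im); np.save(f"{c}2.npy",d); cv2.imwrite(f"pics/{c}2_full.png",im)
    for q in("red_button_top","green_button_top","flap_press"):
        for r in models.tip_of(q,c)[:2]:
            print(c,q,r, at_z(c,r["position"],.062),at_d(c,r["position"],d))
cv2.imwrite("pics/c2.png",np.hstack([cv2.resize(a[0][180:330,220:400],(400,333)),cv2.resize(a[1][150:270,280:424],(400,333))]))
E
```

```text
time_s: 4.45
position: [0.5896, -0.2161, 0.2868]
tcp_rot: [[-0.048, 0.999, 0.0], [0.999, 0.048, -0.0], [-0.0, 0.0, -1.0]]
force: [0.6, -0.1, -1.0]
opening: 0.001
grasp_force: 0.0
time_s: 5.12
position: [0.59, -0.2142, 0.2867]
tcp_rot: [[-0.048, 0.999, 0.0], [0.999, 0.048, -0.0], [-0.0, 0.0, -1.0]]
force: [-0.1, -0.6, 0.1]
opening: 0.007
grasp_force: 0.0
time_s: 5.78
position: [0.5898, -0.2151, 0.2866]
tcp_rot: [[-0.047, 0.999, 0.0], [0.999, 0.047, -0.0], [-0.0, 0.0, -1.0]]
force: [0.2, -0.4, -0.1]
opening: 0.003
grasp_force: 0.0
time_s: 6.45
position: [0.5898, -0.215, 0.2865]
tcp_rot: [[-0.047, 0.999, -0.0], [0.999, 0.047, -0.0], [-0.0, -0.0, -1.0]]
force: [0.4, -0.0, 0.3]
opening: 0.002
grasp_force: 0.0
scene red_button_top {'position': [315.3, 270.6], 'conf': 0.61} [ 0.6218 -0.0452  0.062 ] [ 0.6227 -0.0455  0.0634]
scene green_button_top {'position': [306.4, 249.3], 'conf': 0.51} [ 0.5615 -0.0459  0.062 ] [ 0.5622 -0.0461  0.0631]
scene flap_press {'position': [335.6, 225.3], 'conf': 0.98} [0.5181 0.039  0.062 ] [0.5825 0.0135 0.1482]
top red_button_top {'position': [341.3, 204.8], 'conf': 0.57} [ 0.6244 -0.0405  0.062 ] [ 0.6249 -0.0405  0.0599]
top green_button_top {'position': [346.2, 227.8], 'conf': 0.38} [ 0.5565 -0.053   0.062 ] [ 0.5571 -0.0531  0.059 ]
top flap_press {'position': [319.2, 213.3], 'conf': 0.59} [0.6006 0.0236 0.062 ] [0.5744 0.0205 0.1769]
```

View pics/c2.png

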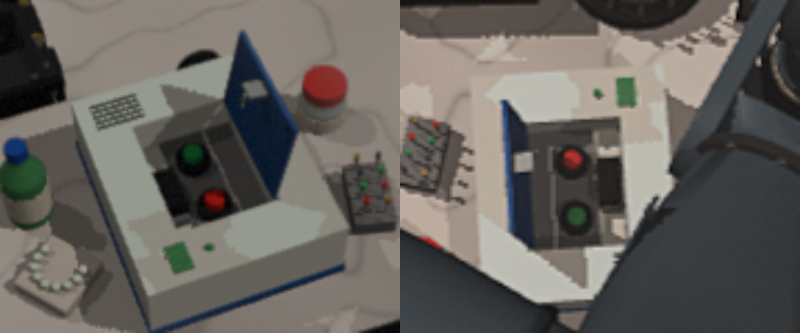

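The flap stands open in both halves. The red button is at about scene (316,270) and top (341,207), on the +x side, with green on the −x side. I refine the red position and check the flap angle.

```bash
python3 - <<'E'
from h import *
np.set_printoptions(precision=4,suppress=True)
P={}
for c,(x0,y0,x1,y1) in(("scene",(290,240,330,285)),("top",(330,190,355,240))):
    im=cv2.imread(f"pics/{c}2_full.png"); hsv=cv2.cvtColor(im,cv2.COLOR_BGR2HSV)
    m=np.zeros(im.shape[:2],np.uint8); m[y0:y1,x0:x1]=255
    R=(cv2.inRange(hsv,(0,130,70),(8,255,255))|cv2.inRange(hsv,(172,130,70),(180,255,255)))&m
    mm=cv2.moments(R,True); P[c]=(mm["m10"]/mm["m00"],mm["m01"]/mm["m00"]); print(c,P[c],mm["m00"],at_z(c,P[c],.062))
print(tri(P["scene"],P["top"]))
# flap inner face from scene depth, in hinge frame
d=np.load("scene2.npy"); im=cv2.imread("pics/scene2_full.png");hsv=cv2.cvtColor(im,cv2.COLOR_BGR2HSV)
B=cv2.inRange(hsv,(100,120,30),(125,255,255)); a=np.radians(2.5);H=np.array([.5858,.0085,.08]);Y=np.array([-np.sin(a),np.cos(a)])
q=[]
for v in range(190,270):
    for u in range(315,360):
        if B[v,u] and d[v,u]>0:
            w=at_d("scene",(u,v),d)-H
            if .01<w[2]<.12: q.append((w[:2]@Y,w[2]))
q=np.array(q);p=np.polyfit(q[:,1],q[:,0],1);print(len(q),"lean deg",np.degrees(np.arctan(p[0])),p,q[:,1].max())
E
```

```text
scene (316.2931034482759, 269.41379310344826) 58.0 [ 0.6196 -0.0422  0.062 ]
top (341.71794871794873, 206.89743589743588) 39.0 [ 0.6181 -0.0415  0.062 ]
(array([ 0.6185, -0.0417,  0.0603]), np.float64(0.00029396636072280405))
989 lean deg 10.50944279238745 [ 0.1855 -0.0066] 0.10412831667738127
```

```bash
python3 -m handwheel '[[0.006,0.035,0,0,0,0],[0.012,0.07,0,0,0,0],[0.018,0.105,0,0,0,0],[0.024,0.14,0,0,0,0],[0.0285,0.173,0,0,0,0],[0.0285,0.173,-0.03,0,0,0],[0.0285,0.173,-0.06,0,0,0],[0.0285,0.173,-0.09,0,0,0]]' && python3 -m handwheel '[[0,0,-0.03,0,0,0],[0,0,-0.06,0,0,0],[0,0,-0.08,0,0,0],[0,0,-0.092,0,0,0],[0,0,-0.096,0,0,0],[0,0,-0.096,0,0,0],[0,0,-0.096,0,0,0],[0,0,-0.096,0,0,0]]'; python3 -c "
from h import *
for i in range(3):
    s=bot.read_state();print(s['position'],s['force']); cams.capture('scene')"
```

```text
time_s: 7.52
position: [0.6189, -0.0409, 0.1965]
tcp_rot: [[-0.049, 0.999, 0.003], [0.999, 0.049, -0.001], [-0.001, 0.003, -1.0]]
force: [0.4, -0.6, -0.2]
opening: 0.007
grasp_force: 0.0
time_s: 8.18
position: [0.6178, -0.0421, 0.0999]
tcp_rot: [[-0.048, 0.999, -0.001], [0.999, 0.048, -0.001], [-0.001, -0.001, -1.0]]
force: [-0.2, -1.7, -9.8]
opening: 0.004
grasp_force: 4.7
[ 0.61779269 -0.0421044   0.09988907] [-0.18409197 -1.68511612 -9.77898319]
[ 0.61778734 -0.04208178  0.09992378] [ 0.57054298 -3.00913686 -9.77545126]
[ 0.61779472 -0.04208324  0.09998   ] [-0.27427241 -3.1852096  -9.27510287]
```

```bash
python3 - <<'E'
from h import *
a=[cams.capture(c)[0] for c in("scene","top")]
s=bot.read_state();print(s["force"],s["moment"],s["grasp_force"],s["joint_positions"])
cv2.imwrite("pics/c3.png",np.hstack([cv2.resize(a[0][150:330,220:400],(400,400)),cv2.resize(a[1][150:294,280:424],(400,400))]))
E
```

```text
[  0.71752444  -2.5800785  -11.78208368] [-0.7233663  -0.23245813  0.10365861] 5.594543963670731 [-1.42028029e+01  4.06858052e+01  8.94015941e+01 -3.61586204e-02
  4.99598751e+01 -1.69013952e+01]
```

View pics/c3.png

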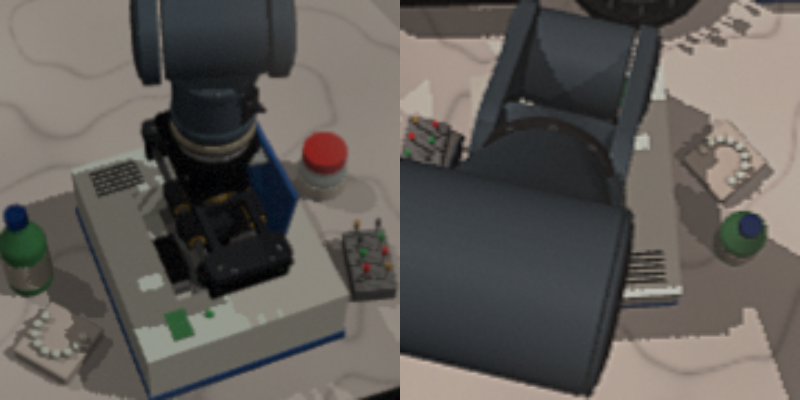

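```bash
python3 -m handwheel '[[0,0,0.003,0,0,0],[0,0,0.005,0,0,0],[0,0,0.005,0,0,0],[0,0,0.005,0,0,0],[0,0,0.005,0,0,0],[0,0,0.005,0,0,0],[0,0,0.005,0,0,0],[0,0,0.005,0,0,0]]'; python3 -c "
from h import *
s=bot.read_state();print(s['position'],s['force'],s['moment'])"
```

```text
time_s: 9.1
position: [0.6155, -0.0419, 0.1019]
tcp_rot: [[-0.048, 0.999, -0.007], [0.999, 0.048, 0.0], [0.001, -0.007, -1.0]]
force: [0.6, -4.0, -27.8]
opening: 0.008
grasp_force: 13.6
[ 0.61553379 -0.04192823  0.10193001] [  0.61233999  -4.02460721 -27.75274858] [-1.38551482 -0.55507026  0.04276051]
```

Moving up is resisted. The hand body has snagged under the striker on the flap's inner face: the hook shows there in the picture, and the moment puts the contact at the hinge side. I'll ease down, then shift and tilt the hand away from the flap.

```bash
python3 -m handwheel '[[0,0,-0.005,0,0,0],[0,0,-0.009,0,0,0],[0,0,-0.009,0,0,0],[0,-0.004,-0.009,0,0,0],[0,-0.008,-0.009,0,0,0],[0,-0.008,-0.009,0,0,0],[0,-0.008,-0.009,0,0,0],[0,-0.008,-0.009,0,0,0]]'; python3 -c "
from h import *
s=bot.read_state();print(s['position'],s['force'],s['moment'])"
```

```text
time_s: 9.77
position: [0.6186, -0.0502, 0.0972]
tcp_rot: [[-0.047, 0.999, 0.001], [0.999, 0.047, -0.0], [-0.0, 0.001, -1.0]]
force: [0.1, -0.1, -0.2]
opening: 0.004
grasp_force: 0.0
[ 0.6186061  -0.05017928  0.09721018] [ 0.14007818 -0.12678164 -0.21975194] [-0.09887395  0.03344196  0.01064133]
```

```bash
python3 -m handwheel '[[0,0,0,0.03,0,0],[0,0,0,0.06,0,0],[0,0,0,0.087,0,0],[0,0,-0.006,0.087,0,0],[0,0,-0.01,0.087,0,0],[0,0,-0.013,0.087,0,0],[0,0,-0.015,0.087,0,0],[0,0,-0.015,0.087,0,0]]'; python3 -c "
from h import *
s=bot.read_state();print(s['position'],s['force'],s['moment'])"
```

```text
time_s: 10.43
position: [0.6186, -0.0506, 0.0817]
tcp_rot: [[-0.049, 0.999, 0.0], [0.984, 0.048, 0.171], [0.17, 0.009, -0.985]]
force: [-1.9, -4.4, 3.9]
opening: 0.003
grasp_force: 2.7
[ 0.61858451 -0.05062288  0.08170141] [-1.8884373  -4.42414346  3.91119423] [-0.87036865  0.25892962  0.05593983]
```

```bash
python3 -m handwheel '[[0,0,-0.002,0,0,0],[0,0,-0.003,0,0,0],[0,0,-0.004,0,0,0],[0,0,-0.005,0,0,0],[0,0,-0.005,0,0,0],[0,0,-0.005,0,0,0],[0,0,-0.005,0,0,0],[0,0,-0.005,0,0,0]]'; python3 -c "
from h import *
s=bot.read_state();print(s['position'],s['force'],s['moment'])
im,d=cams.capture('scene');cv2.imwrite('pics/c4.png',cv2.resize(im[150:330,220:400],(600,600)))"
```

```text
time_s: 11.1
position: [0.6188, -0.0507, 0.0808]
tcp_rot: [[-0.049, 0.999, 0.002], [0.984, 0.048, 0.171], [0.171, 0.01, -0.985]]
force: [-6.6, -4.9, 23.9]
opening: 0.003
grasp_force: 12.2
[ 0.61878713 -0.05067477  0.08078705] [-6.60391585 -4.89748059 23.90801769] [-0.53816014  1.270734    0.18482615]
```

View pics/c4.png

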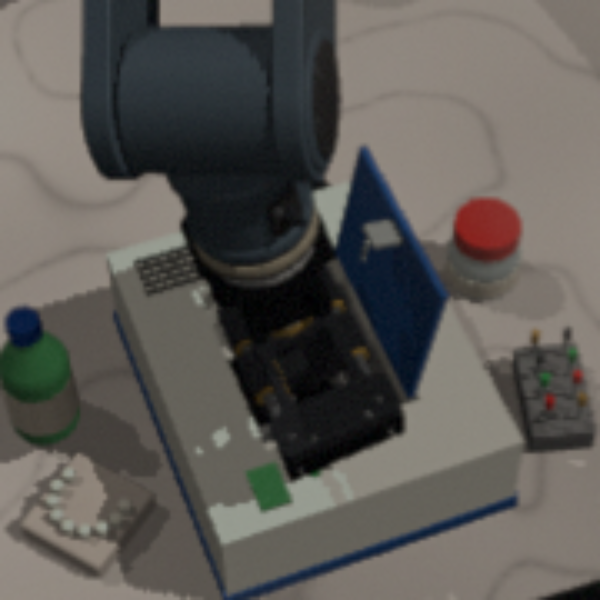

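The flap is open and the fingers are pressed to the red button's hard stop: 24 N, with the tip at about 0.056. Next I lift, check that the button comes up, and move behind the flap.

```bash
python3 -m handwheel '[[0,0,0.01,0,0,0],[0,-0.003,0.02,0,0,0],[0,-0.015,0.03,0,0,0],[0,-0.03,0.045,0,0,0],[0,-0.03,0.085,0,0,0],[0,-0.03,0.125,0,0,0],[0,-0.03,0.165,0,0,0],[0,-0.03,0.205,0,0,0]]' && python3 -m handwheel '[[-0.005,-0.03,0,-0.03,0,0],[-0.01,-0.06,0,-0.06,0,0],[-0.015,-0.095,0.01,-0.087,0,0],[-0.02,-0.13,0.02,-0.087,0,0],[-0.02,-0.13,0.02,-0.087,0,0],[-0.02,-0.13,0.02,-0.087,0,0],[-0.02,-0.13,0.02,-0.087,0,0],[-0.02,-0.13,0.02,-0.087,0,0]]'
python3 - <<'E'
from h import *
np.set_printoptions(precision=4,suppress=True)
s=bot.read_state();print(s["position"],s["force"])
im,d=cams.capture("scene");cv2.imwrite("pics/c5.png",cv2.resize(im[180:330,220:400],(720,600)))
for nm,lo,hi in(("red",(0,130,70),(8,255,255)),("green",(40,80,30),(85,255,255))):
    hsv=cv2.cvtColor(im,cv2.COLOR_BGR2HSV);m=np.zeros(im.shape[:2],np.uint8);m[240:283,298:326]=255
    R=cv2.inRange(hsv,lo,hi)&m; ys,xs=np.nonzero(R)
    if len(ys): print(nm,len(ys),xs.mean(),ys.mean(),np.median([at_d("scene",(x,y),d)[2] for x,y in zip(xs,ys)]))
E
```

```text
time_s: 11.82
position: [0.6176, -0.0802, 0.2829]
tcp_rot: [[-0.046, 0.999, -0.002], [0.984, 0.046, 0.174], [0.174, 0.006, -0.985]]
force: [1.6, 0.4, 0.1]
opening: 0.006
grasp_force: 0.0
time_s: 12.48
position: [0.5979, -0.2089, 0.3007]
tcp_rot: [[-0.048, 0.999, -0.002], [0.999, 0.048, 0.002], [0.002, -0.002, -1.0]]
force: [-0.1, -0.1, -0.1]
opening: 0.004
grasp_force: 0.0
[ 0.5979 -0.2089  0.3007] [-0.0855 -0.0975 -0.1187]
red 54 316.2037037037037 269.3888888888889 0.061718655036856584
green 64 306.296875 248.796875 0.062062467719666226
```

View pics/c5.png

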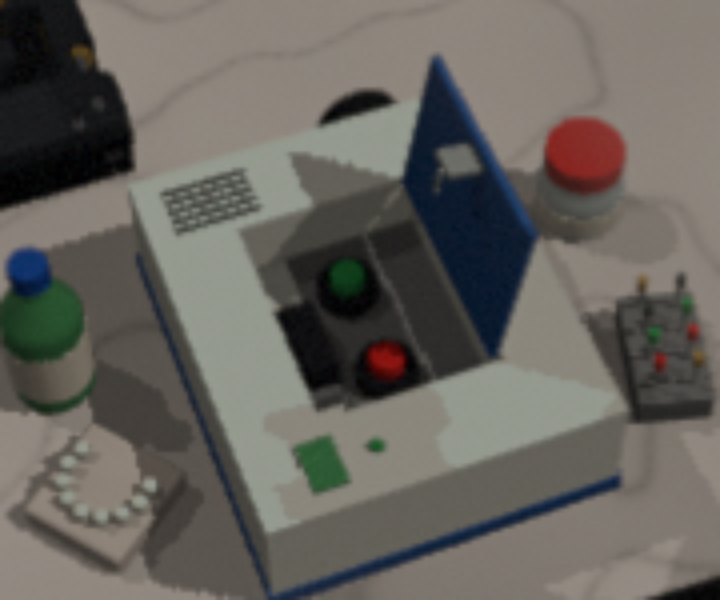

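The red button (388,362 in the crop) is up again, the green untouched, and the flap still fully open. Moving behind the flap now.

```bash
python3 -m handwheel '[[-0.002,0.036,0,0,0,0],[-0.004,0.072,0,0,0,0],[-0.006,0.108,0,0,0,0],[-0.008,0.144,0,0,0,0],[-0.01,0.18,0,0,0,0],[-0.012,0.216,0,0,0,0],[-0.014,0.252,0,0,0,0],[-0.015,0.285,0,0,0,0]]' && python3 -m handwheel '[[0,0,-0.03,0,0,0],[0,0,-0.06,0,0,0],[0,0,-0.09,0,0,0],[0,0,-0.12,0,0,0],[0,-0.005,-0.12,0,0,0],[0,-0.01,-0.12,0,0,0],[0,-0.015,-0.12,0,0,0],[0,-0.02,-0.12,0,0,0]]'
```

```text
time_s: 13.2
position: [0.5821, 0.0783, 0.3012]
tcp_rot: [[-0.049, 0.999, -0.001], [0.999, 0.049, 0.001], [0.001, -0.001, -1.0]]
force: [-0.2, 0.2, 0.0]
opening: 0.005
grasp_force: 0.0
time_s: 13.87
position: [0.5848, 0.0544, 0.1837]
tcp_rot: [[-0.047, 0.999, 0.004], [0.999, 0.047, -0.0], [-0.001, 0.004, -1.0]]
force: [-0.1, -0.0, 0.4]
opening: 0.004
grasp_force: 0.0
```

```bash
python3 -m handwheel '[[0,-0.006,0,0,0,0],[0,-0.012,0,0,0,0],[0,-0.017,0,0,0,0],[0,-0.022,0,0,0,0],[0,-0.027,0,0,0,0],[0,-0.031,0,0,0,0],[0,-0.035,0,0,0,0],[0,-0.038,0,0,0,0]]'
```

```text
time_s: 14.53
position: [0.5836, 0.0167, 0.1817]
tcp_rot: [[-0.047, 0.999, 0.001], [0.999, 0.047, 0.0], [0.0, 0.001, -1.0]]
force: [0.4, 2.8, 1.2]
opening: 0.003
grasp_force: 1.3
```

```bash
python3 -m handwheel '[[0,-0.008,0,0,0,0],[0,-0.0155,-0.0015,0,0,0],[0.001,-0.023,-0.0035,0,0,0],[0.001,-0.0305,-0.0065,0,0,0],[0.002,-0.0375,-0.01,0,0,0],[0.002,-0.044,-0.0145,0,0,0],[0.002,-0.05,-0.019,0,0,0],[0.002,-0.0555,-0.025,0,0,0]]'
```

```text
time_s: 15.2
position: [0.5858, -0.0393, 0.1564]
tcp_rot: [[-0.047, 0.999, 0.001], [0.999, 0.047, -0.0], [-0.0, 0.001, -1.0]]
force: [2.6, 3.2, 3.8]
opening: 0.004
grasp_force: 2.7
```

```bash
python3 -m handwheel '[[0,-0.005,-0.006,0,0,0],[0.001,-0.01,-0.0125,0,0,0],[0.001,-0.014,-0.02,0,0,0],[0.002,-0.018,-0.027,0,0,0],[0.002,-0.021,-0.034,0,0,0],[0.002,-0.023,-0.041,0,0,0],[0.002,-0.024,-0.046,0,0,0],[0.002,-0.024,-0.049,0,0,0]]'; python3 -c "
from h import *
im,d=cams.capture('scene');cv2.imwrite('pics/c6.png',cv2.resize(im[150:330,220:400],(600,600)))"
```

```text
time_s: 15.87
position: [0.5865, -0.0626, 0.1065]
tcp_rot: [[-0.047, 0.999, -0.002], [0.999, 0.047, 0.001], [0.001, -0.002, -1.0]]
force: [0.7, 4.8, 6.4]
opening: 0.006
grasp_force: 3.0
```

View pics/c6.png

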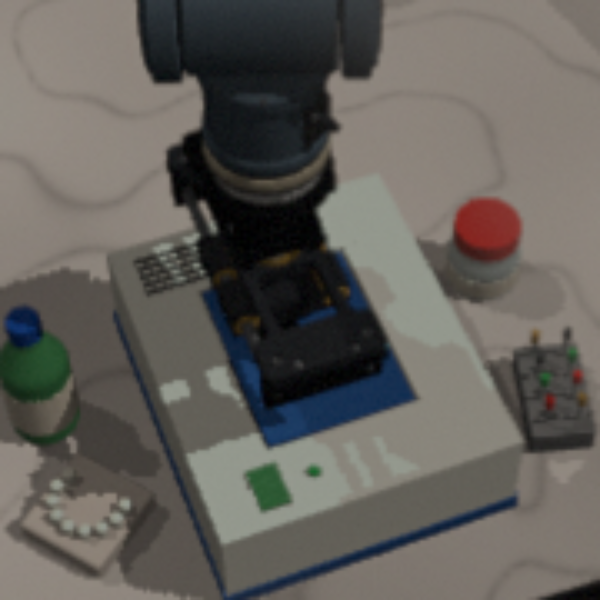

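The flap is down flush under the fingers. Now I press it to the stop, in one push.

```bash
python3 -m handwheel '[[0.001,-0.001,-0.003,0,0,0],[0.001,-0.001,-0.006,0,0,0],[0.001,-0.002,-0.008,0,0,0],[0.001,-0.002,-0.01,0,0,0],[0.001,-0.002,-0.012,0,0,0],[0.001,-0.002,-0.013,0,0,0],[0.001,-0.002,-0.013,0,0,0],[0.001,-0.002,-0.013,0,0,0]]'
```

```text
time_s: 16.58
position: [0.5871, -0.0643, 0.0987]
tcp_rot: [[-0.048, 0.999, -0.002], [0.999, 0.048, 0.0], [0.0, -0.002, -1.0]]
force: [-8.3, 5.1, 31.6]
opening: 0.003
grasp_force: 15.6
```

```bash
python3 -m handwheel '[[0,0,0.008,0,0,0],[0,0,0.016,0,0,0],[0,0,0.04,0,0,0],[0,0,0.08,0,0,0],[0,0,0.12,0,0,0],[0,0,0.16,0,0,0],[0,0,0.2,0,0,0],[0,-0.03,0.2,0,0,0]]' && python3 -m handwheel '[[0,-0.04,0,0,0,0],[0,-0.08,0,0,0,0],[0,-0.12,0,0,0,0],[0,-0.12,0,0,0,0],[0,-0.12,0,0,0,0],[0,-0.12,0,0,0,0],[0,-0.12,0,0,0,0],[0,-0.12,0,0,0,0]]' && python3 -m handwheel '[[0,0,0,0,0,0],[0,0,0,0,0,0],[0,0,0,0,0,0],[0,0,0,0,0,0],[0,0,0,0,0,0],[0,0,0,0,0,0],[0,0,0,0,0,0],[0,0,0,0,0,0]]'; python3 -c "
from h import *
im,d=cams.capture('scene');cv2.imwrite('pics/c7.png',cv2.resize(im[150:330,180:420],(800,600)))
print([at_d('scene',p,d)[2] for p in [(302,256),(300,240),(312,270),(325,255)]])"
```

```text
time_s: 17.25
position: [0.5918, -0.0928, 0.3028]
tcp_rot: [[-0.052, 0.999, 0.014], [0.999, 0.052, -0.004], [-0.004, 0.013, -1.0]]
force: [0.7, -0.2, -0.1]
opening: 0.003
grasp_force: 0.0
time_s: 17.92
position: [0.5881, -0.2132, 0.2942]
tcp_rot: [[-0.049, 0.999, -0.001], [0.999, 0.049, 0.0], [0.0, -0.001, -1.0]]
force: [0.3, -0.2, -0.6]
opening: 0.005
grasp_force: 0.0
time_s: 18.58
position: [0.5883, -0.2145, 0.2945]
tcp_rot: [[-0.047, 0.999, -0.0], [0.999, 0.047, -0.0], [-0.0, -0.0, -1.0]]
force: [0.8, 0.2, 0.2]
opening: 0.003
grasp_force: 0.0
[np.float64(0.08093048739773911), np.float64(0.08062327859639296), np.float64(0.08129317816710602), np.float64(0.08123739746136271)]
```

View pics/c7.png

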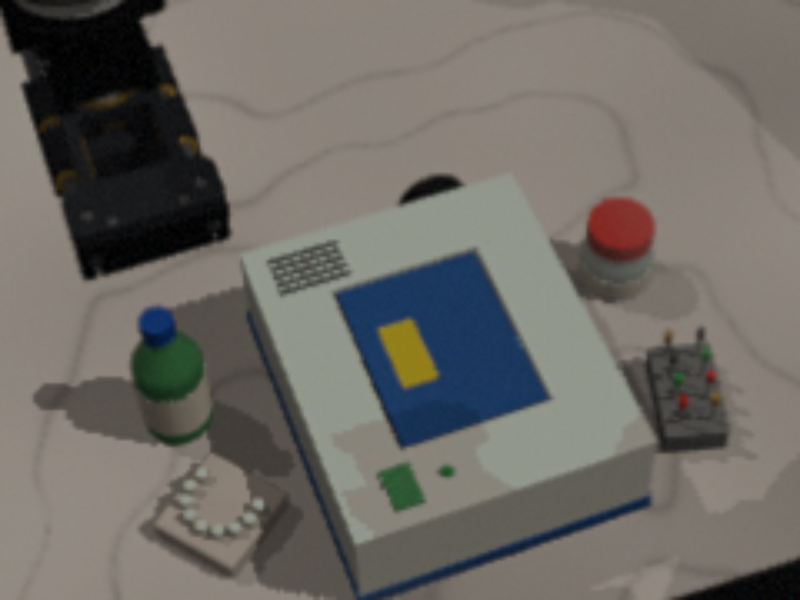

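The flap is flush and latched (all depth readings about 0.081), nothing has been disturbed, and the hand is clear.

```bash
python3 -c "
from rig import bot
print(bot.hand_in())"
```

```text
the job is handed in; nothing more can be done
None
```

The job is handed in at about 18.6 s: the flap was popped fully open, the red button was pressed to its stop and came back up, and the flap is shut, pressed home and flush, with green untouched, the neighbouring items unmoved in the last picture and the hand clear; on the way to the button the hand snagged on the flap's inner hook, peaking at about 28 N at the wrist.

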